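# Line up the coffee tins by size on the counter display

### The job

Line up the four coffee tins in order of size on the low display shelf on the counter, one standing upright and centred behind each price ticket, midway across the shelf's depth: the smallest at the end next to the card terminal, the largest at the far end. Set each tin down gently without dropping or tipping any, and do not shift the card terminal or the bell.

Things in the scene. Friction and masses are not known exactly. Their poses are not given: they have to be found in the camera images.
- tin_s_mid (a point): the smallest coffee tin: an upright round tin with straight sides, 42 mm in diameter and 45 mm high, red sleeve with yellow band, cream lid with a thin yellow ring; loose, standing on the counter. The point is its centre, half-way up (22.5 mm above its underside); z is its axis, up.
- tin_m_mid (a point): the second smallest coffee tin: an upright round tin with straight sides, 49 mm in diameter and 58 mm high, red sleeve with yellow band, cream lid with a thin yellow ring; loose, standing on the counter. The point is its centre, half-way up (29 mm above its underside); z is its axis, up.
- tin_l_mid (a point): the second largest coffee tin: an upright round tin with straight sides, 56 mm in diameter and 71 mm high, red sleeve with yellow band, cream lid with a thin yellow ring; loose, standing on the counter. The point is its centre, half-way up (35.5 mm above its underside); z is its axis, up. Best gripped 25 mm below its top.
- tin_xl_mid (a point): the largest coffee tin: an upright round tin with straight sides, 63 mm in diameter and 84 mm high, red sleeve with yellow band, cream lid with a thin yellow ring; loose, standing on the counter. The point is its centre, half-way up (42 mm above its underside); z is its axis, up. Best gripped 25 mm below its top.
- spot_a (a point): one of four like places (letters in no order) on the fixed white shelf, 450 x 130 mm, its top 30 mm above the counter, with a grey ribbed liner. The point is on the shelf's top at mid-depth, 80 mm straight behind one yellow-and-red price ticket (48 mm wide): where a tin's underside is centred. x: towards the ticket, on the edge away from the robot; y: along the shelf; z: up. Neighbours 100 to 120 mm apart.
- spot_b (a point): one of four like places (letters in no order) on the fixed white shelf, 450 x 130 mm, its top 30 mm above the counter, with a grey ribbed liner. The point is on the shelf's top at mid-depth, 80 mm straight behind one yellow-and-red price ticket (48 mm wide): where a tin's underside is centred. x: towards the ticket, on the edge away from the robot; y: along the shelf; z: up. Neighbours 100 to 120 mm apart.
- spot_c (a point): one of four like places (letters in no order) on the fixed white shelf, 450 x 130 mm, its top 30 mm above the counter, with a grey ribbed liner. The point is on the shelf's top at mid-depth, 80 mm straight behind one yellow-and-red price ticket (48 mm wide): where a tin's underside is centred. x: towards the ticket, on the edge away from the robot; y: along the shelf; z: up. Neighbours 100 to 120 mm apart.
- spot_d (a point): one of four like places (letters in no order) on the fixed white shelf, 450 x 130 mm, its top 30 mm above the counter, with a grey ribbed liner. The point is on the shelf's top at mid-depth, 80 mm straight behind one yellow-and-red price ticket (48 mm wide): where a tin's underside is centred. x: towards the ticket, on the edge away from the robot; y: along the shelf; z: up. Neighbours 100 to 120 mm apart.
- terminal: the card terminal: dark, 170 mm long (x), 78 mm wide (y), 47 mm high, with a screen and keys; loose, lying on the counter beyond one end of the shelf (which end varies), its centre 118 to 154 mm from the nearest place. Origin: centre of its underside.
- bell: the counter bell: steel dome on a black foot, 86 mm across, 58 mm high; loose, standing beyond the other end of the shelf. Origin: centre of its underside.
Things that resemble listed ones, but are neither listed nor needed, are in the scene too. What is shaped like the part that bears tin_l_mid but blue or turquoise is not meant. What is shaped like the part that bears tin_xl_mid but turquoise is not meant.

How it is judged:
By the outcome, as a careful person would: the job done as asked, in the order asked, and still so for the second after the job is handed in, with the robot touching nothing.
It also fails if it takes over 106 s, if anything falls off the work surface, if the arm or the gripper's body presses on something with over 40 N, if the wrist force passes 120 N, or if a joint passes its speed limit or range.

### The arm

A 6-joint arm with a two-finger parallel gripper is mounted at the origin on the work surface. World frame = base frame: x ahead of the robot, y to its left, z up, the work surface at z = 0. Lengths are in m, angles in degrees, forces in N, time in s.
With the tool pointing down it reaches from about 0.25 to 0.725 m from the base axis. Payload 9.7 kg.
Tool frame: the origin (TCP) lies between the finger pads; the fingertips stand 17 mm ahead of it and the grasp point (between the pads) lies 2 mm behind it; z points along the fingers, y is the direction in which the jaws open and shut (so a half turn about z gives the same grasp; the last joint's range is limited). The gripper opens to 85 mm and grips with 20 to 120 N. Pads are 22 mm wide; open, the fingers measure 114 mm over their backs; the gripper's body (76 mm by 85 mm) begins 54 mm behind the grasp point. The pads swing forward as they close: fully open they stand 13 mm farther back than shut.
Start: joints at [65.031, 4.979, 10.078, 95.1, 0, 90], TCP at [0.232, 0.499, 0.248] pointing down, gripper open.
Joint ranges: [-179.16, 179.16], [-48.56, 103.87], [-65.8, 70.77], [-126.05, 130.52], [-82.76, 87.17], [-180, 180]. Speed limits (degrees/s): [127.2, 127.2, 147.25, 180, 180, 180].

### API

Orientations are given as [roll, pitch, yaw] about the fixed x, y, z axes, in that order (R = Rz(yaw) Ry(pitch) Rx(roll)).
In Python, from workcell import monitor, cams, order gives the robot as it stands. The module is installed in compiled form; this text tells all that it offers.
- The arm moves only by the shell command python3 -m handwheel 'ROWS' [OPENING] [FORCE]. ROWS is JSON, a list of rows, each a list of 6 numbers: the shift along the tool's x, y, z in m, then the turn, a rotation vector about the tool's x, y, z in degrees. In form: [[tx, ty, tz, wx, wy, wz], ...]. A call has exactly 8 rows; each row shifts and turns the commanded pose from where the row before left it, along the tool's axes as they then stand; what a row does not reach is not made up. A row lasts 1/12 s, in which the tool goes at most 41.7 mm and 7.16 degrees, less where a joint would pass 70% of its speed; a pose out of reach is approached as far as the arm can. A call is refused whole if a number of a shift passes 0.0417 or a number of a turn 7.16, either way. A call with a gripper value outside its range is refused whole. OPENING is the opening, from -1 (shut) to 1 (fully open), set as the call begins (- or left out, the last holds). The fingers move at their own pace and stop on an object; FORCE is the grip in N (left out, the last holds). Time passes only in rows, so rows that do not move let the fingers close, or fill a call up. It gives the time, the measured TCP pose, the force and the opening at its end, in the units of the state.
- monitor.get_obs(): the state, without advancing time (a new reading comes with each control period).
- cams.camera(name): name is "scene" or "side" or "wrist"; returns a dict with "img" (480x640x3 uint8, red, green, blue), "depth" (480x640 float32, m along the optical axis (not along the pixel's ray), 0 where there is no reading), "fx", "fy", "cx", "cy" (pixels), "rvec" (rotation vector, rad) and "tvec" (3), from world to camera coordinates, as OpenCV has them; the wrist camera has in their place "tool_from_camera" (4x4, takes a point from camera to tool coordinates, whose origin is the TCP and whose axes are the flange's). Camera axes: x right, y down, z forward; pixel columns grow to the right and rows downward; lengths in m; the calibration is good to about 2 mm. A picture is of the moment at which its call begins: read the wrist's pose just before it.
- order.job_done(): hands the job in, once; it reports no verdict.
The state is a dict: "time": time; "q": joint angles; "qd": joint speeds; "joint_efforts": joint torques, N m; "ee_pos": TCP position; "tcp_rot": TCP orientation; "wrist_force": force on the tool from outside, world axes, zero at the start; "torque": the same for the moment, N m; "opening": finger opening in m.
Only numpy, scipy, OpenCV 4.12 (cv2) and the standard library are available. Lean on these libraries where they do the work, as an engineer would, in place of code of your own. Each camera call takes 0.05 s, during which the arm holds its last target. There are 200 camera calls.

## Working session

There is one attempt and no reset: what is moved stays moved. The work goes in short steps, Python scripts to look and compute and a shell command to move; the robot and the scene stay as the last step left them, time stands still between calls to the robot, and variables do not carry over. Pictures are saved under pics/ and viewed, about 12 in all and at most 16, crops included, and the job is handed in when it is done.

```bash
mkdir -p pics
cat > h.py <<'E'
import numpy as np, cv2
from workcell import monitor, cams, order
from scipy.spatial.transform import Rotation as Ro
def take(n):
    o=monitor.get_obs(); c=cams.camera(n)
    K=np.array([[c['fx'],0,c['cx']],[0,c['fy'],c['cy']],[0,0,1]])
    if 'rvec' in c:
        R=cv2.Rodrigues(np.array(c['rvec'],float))[0]; t=np.array(c['tvec']).ravel(); A=R.T; p=-R.T@t
    else:
        T=np.array(c['tool_from_camera']); W=Ro.from_euler('xyz',o['tcp_rot'],degrees=True).as_matrix()
        A=W@T[:3,:3]; p=W@T[:3,3]+np.array(o['ee_pos'])
    return dict(img=c['img'],depth=c['depth'],K=K,A=A,p=p)
def ray(v,u,w): return v['A']@np.linalg.inv(v['K'])@np.array([u,w,1.])
def onz(v,u,w,z):
    d=ray(v,u,w); return v['p']+d*(z-v['p'][2])/d[2]
def cloud(v):
    h,w=v['depth'].shape; U,V=np.meshgrid(np.arange(w),np.arange(h))
    P=np.stack([U,V,np.ones_like(U)],-1)@np.linalg.inv(v['K']).T*v['depth'][...,None]
    return P@v['A'].T+v['p']
def save(n,img): cv2.imwrite('pics/'+n+'.png',img[...,::-1])
E
python3 - <<'E'
from h import *
import pickle
print(monitor.get_obs())
for n in('scene','side','wrist'):
    v=take(n); save(n+'0',v['img']); pickle.dump(v,open(n+'0.pkl','wb')); print(n,v['p'],v['A'][:,2],v['K'][0])
a=[cv2.imread(f'pics/{n}0.png') for n in('scene','side')]
E
```

```text
{'time': 0.0, 'q': array([ 6.50313117e+01,  5.01073451e+00,  1.00329773e+01,  9.51005989e+01,
       -4.63750632e-04,  9.00011510e+01]), 'qd': array([-0.0504796 ,  0.09335136, -0.0246576 ,  0.10464017,  0.04369413,
       -0.00266072]), 'joint_efforts': array([-1.10361594e-03, -5.20392430e+01,  4.64802933e+01,  1.61680696e-02,
       -7.55858582e-05, -1.37618770e-05]), 'ee_pos': array([0.23207527, 0.49839282, 0.24757335]), 'tcp_rot': array([-1.79921644e+02,  4.65324337e-04,  1.55030161e+02]), 'wrist_force': array([-0.15044494,  0.00552077,  0.16962968]), 'torque': array([-0.02419048,  0.02991571,  0.03835541]), 'opening': 0.08497059761328825}
scene [ 1.32765433 -0.13441903  0.65695057] [-0.79536621  0.13776617 -0.59026526] [550.71839457   0.         312.9295357 ]
side [ 0.02112004 -0.52656483  0.56708796] [ 0.55052683  0.59507541 -0.58549592] [447.76742506   0.         328.41879386]
wrist [0.16486228 0.53021766 0.37237367] [ 0.26590177 -0.12424279 -0.95596024] [412.52457519   0.         326.97455327]
```

View pics/scene0.png

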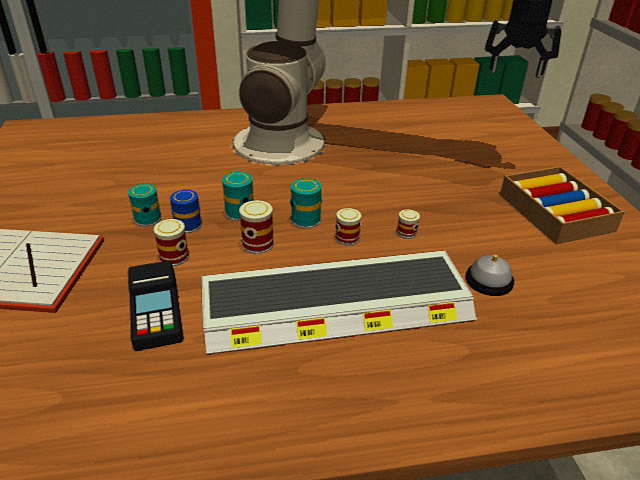

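View pics/side0.png

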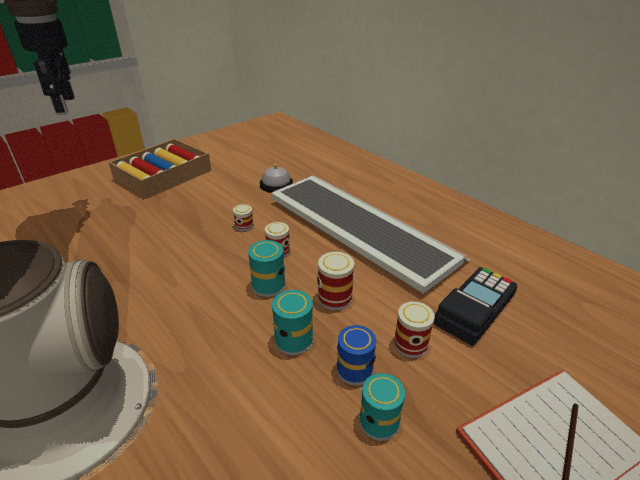

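Scene view: red tins are L (171,241), XL (256,226), M (348,226) and S (408,223). The terminal is at the left (155,305), which is the −y end, and the bell is at the right (490,273). The tickets run from (245,336) to (442,313). The side view shows the same layout. The blue and turquoise tins are decoys.

```bash
cat > m.py <<'E'
from h import *
import pickle
V={n:pickle.load(open(n+'0.pkl','rb')) for n in('scene','side')}
def tri(a,ua,b,ub):
    d=[ray(a,*ua),ray(b,*ub)]; d=[x/np.linalg.norm(x) for x in d]
    M=sum(np.eye(3)-np.outer(x,x) for x in d); r=sum((np.eye(3)-np.outer(x,x))@v['p'] for x,v in zip(d,(a,b)))
    X=np.linalg.solve(M,r); g=[np.linalg.norm((np.eye(3)-np.outer(x,x))@(X-v['p'])) for x,v in zip(d,(a,b))]
    return X,sum(g)
def hsv(v): return cv2.cvtColor(v['img'],cv2.COLOR_RGB2HSV)
def lid(v,u,w,r=24):
    H=hsv(v); m=((H[...,2]>140)&(H[...,0]>12)&(H[...,0]<40)).astype(np.uint8)
    s=np.zeros_like(m); s[w-r:w+r,u-r:u+r]=m[w-r:w+r,u-r:u+r]
    n,l,st,c=cv2.connectedComponentsWithStats(s); k=l[w,u] or 1+np.argmax(st[1:,4])
    cn=max(cv2.findContours((l==k).astype(np.uint8),0,1)[0],key=cv2.contourArea)
    return cv2.fitEllipse(cv2.convexHull(cn))
guess=dict(s=((409,215),(243,211)),m=((348,214),(277,230)),l=((170,228),(416,315)),xl=((256,210),(336,264)))
if __name__=='__main__':
    for k,(a,b) in guess.items():
        e=[lid(V['scene'],*a),lid(V['side'],*b)]
        X,g=tri(V['scene'],e[0][0],V['side'],e[1][0]); h=dict(s=.045,m=.058,l=.071,xl=.084)[k]
        print(k,[np.round(sum(x[:2],()),1) for x in e],X.round(4),'gap',round(g,4),[onz(V[n],*x[0],h)[:2].round(4) for n,x in zip(V,e)])
    # shelf: dark grey liner
    for n,(u,w) in dict(scene=(330,285),side=(360,228)).items():
        v=V[n];H=hsv(v); m=((H[...,1]<60)&(H[...,2]<120)).astype(np.uint8); m=cv2.morphologyEx(m,cv2.MORPH_CLOSE,np.ones((3,3)))
        _,l,st,_=cv2.connectedComponentsWithStats(m); k=l[w,u]; print(n,H[w,u],st[k])
        c=max(cv2.findContours((l==k).astype(np.uint8),0,1)[0],key=cv2.contourArea)
        for z in(.028,.030): 
            P=np.array([onz(v,*p,z)[:2] for p in c[:,0]]).astype(np.float32)
            r=cv2.minAreaRect(P); print(z,np.round(r[0],4),np.round(r[1],4),r[2])
        C=cloud(v)[l==k]; print('depth z',np.percentile(C[:,2],[5,50,95]).round(4))
    # tickets
    v=V['scene'];H=hsv(v); m=((H[...,1]>150)&(H[...,2]>150)&(H[...,0]>20)&(H[...,0]<35)).astype(np.uint8); m[:290]=0
    m=cv2.morphologyEx(m,cv2.MORPH_CLOSE,np.ones((5,5)))
    C=cloud(v)
    for c in cv2.findContours(m,0,1)[0]:
        if cv2.contourArea(c)>100:
            r=cv2.boundingRect(c); M=cv2.moments(c); u,w=M['m10']/M['m00'],M['m01']/M['m00']
            print('ticket',r,round(u,1),round(w,1),onz(v,u,w,.012).round(4),C[int(w),int(u)].round(4))
E
python3 m.py
```

```text
s [array([408. , 225.1,  32.4,  77.2]), array([240. , 211.3,  57.5,  72.8])] [0.4494 0.219  0.0262] gap 0.0178 [array([0.4863, 0.1994]), array([0.4372, 0.2073])]
m [array([355.3, 210.3,  50. ,  77. ]), array([273.6, 229.7,  43.5,  70.1])] [0.4431 0.099  0.0557] gap 0.0122 [array([0.439, 0.104]), array([0.4394, 0.087 ])]
l [array([166.7, 219.9,  32.7,  35.7]), array([409.3, 308.9,  49.9,  70. ])] [ 0.4503 -0.2537  0.0807] gap 0.0099 [array([ 0.439 , -0.2601]), array([ 0.4585, -0.2429])]
xl [array([267.5, 203.3,  38.1,  60. ]), array([326.2, 266.6,  48.9,  79.3])] [ 0.4266 -0.075   0.0769] gap 0.0161 [array([ 0.429 , -0.0687]), array([ 0.4195, -0.0916])]
scene [30 21 61] [ 209  257  253   62 8829]
0.028 [0.6203 0.0274] [0.0941 0.4302] 0.9670856595039368
0.03 [0.6225 0.0269] [0.0938 0.4289] 0.9670875668525696
depth z [0.028  0.0299 0.0317]
side [12 15 85] [ 260  172  209  122 6299]
0.028 [0.6121 0.0681] [0.1427 0.5579] 1.0336427688598633
0.03 [0.6099 0.0659] [0.1422 0.5558] 1.0336822271347046
depth z [0.0164 0.0304 0.0322]
ticket (230, 325, 32, 22) 245.5 335.8 [ 0.7019 -0.133   0.012 ] [ 0.7047 -0.1336  0.0168]
ticket (296, 318, 31, 21) 311.2 330.7 [ 0.7067 -0.0275  0.012 ] [ 0.7079 -0.0281  0.0149]
ticket (363, 309, 30, 22) 377.8 322.6 [0.7051 0.0837 0.012 ] [0.7059 0.0819 0.0144]
ticket (428, 302, 29, 21) 441.7 314.3 [0.7024 0.1949 0.012 ] [0.7028 0.1933 0.0133]
```

```bash
python3 - <<'E'
import re
s=open('m.py').read()
s=s.replace("m=((H[...,2]>140)&(H[...,0]>12)&(H[...,0]<40)).astype(np.uint8)","m=((H[...,2]>140)&(H[...,1]<90)).astype(np.uint8); m=cv2.morphologyEx(cv2.morphologyEx(m,cv2.MORPH_CLOSE,np.ones((3,3))),cv2.MORPH_OPEN,np.ones((3,3)))")
s=s.replace("m=cv2.morphologyEx(m,cv2.MORPH_CLOSE,np.ones((3,3)))\n        _","m=cv2.morphologyEx(m,cv2.MORPH_OPEN,np.ones((7,7)))\n        _")
open('m.py','w').write(s)
from m import *
for n,k in(('scene',0),('side',1)):
    H=hsv(V[n]); print(n,[H[g[k][1]+4,g[k][0]].tolist() for g in guess.values()],H[380,300] if k==0 else H[200,120])
I=[]
for k,(a,b) in guess.items():
    for n,(u,w) in zip(V,(a,b)):
        im=V[n]['img'].copy(); e=lid(V[n],u,w); cv2.ellipse(im,e,(0,255,0),1)
        I.append(cv2.resize(im[w-25:w+25,u-25:u+25],(200,200),interpolation=cv2.INTER_NEAREST))
save('lids',np.vstack([np.hstack(I[:4]),np.hstack(I[4:])]))
E
python3 m.py
```

```text
scene [[32, 63, 214], [25, 166, 200], [20, 243, 169], [23, 224, 192]] [ 13 195 150]
side [[20, 62, 123], [30, 36, 185], [29, 37, 188], [29, 38, 187]] [ 13 146 148]
s [array([409. , 214.9,  11.2,  20. ]), array([242. , 209.1,  10.1,  18.8])] [0.4472 0.2145 0.0425] gap 0.0015 [array([0.4517, 0.2123]), array([0.4454, 0.2122])]
m [array([348.6, 214.7,  13.5,  24.2]), array([276.5, 228.5,  13.7,  24. ])] [0.4482 0.0889 0.0556] gap 0.0011 [array([0.4523, 0.0875]), array([0.4464, 0.0868])]
l [array([168.7, 227.3,  16.9,  30.4]), array([416. , 314. ,  25.3,  36.7])] [ 0.46   -0.2556  0.0683] gap 0.0004 [array([ 0.4641, -0.2552]), array([ 0.4577, -0.2569])]
xl [array([255.2, 209.1,  17.9,  32.5]), array([335.7, 262.7,  23.1,  36. ])] [ 0.4412 -0.0929  0.0813] gap 0.0013 [array([ 0.446 , -0.0937]), array([ 0.4389, -0.0944])]
scene [30 21 61] [ 209  257  250   61 8796]
0.028 [0.6202 0.0275] [0.094  0.4301] 0.9332118630409241
0.03 [0.6225 0.027 ] [0.0937 0.4287] 0.9324506521224976
depth z [0.028  0.0299 0.0317]
side [12 15 85] [ 286  181  164   96 4775]
0.028 [0.6231 0.0293] [0.0942 0.4309] 0.9264789819717407
0.03 [0.6209 0.0273] [0.0938 0.4293] 0.9264791011810303
depth z [0.0291 0.0307 0.0323]
ticket (230, 325, 32, 22) 245.5 335.8 [ 0.7019 -0.133   0.012 ] [ 0.7047 -0.1336  0.0168]
ticket (296, 318, 31, 21) 311.2 330.7 [ 0.7067 -0.0275  0.012 ] [ 0.7079 -0.0281  0.0149]
ticket (363, 309, 30, 22) 377.8 322.6 [0.7051 0.0837 0.012 ] [0.7059 0.0819 0.0144]
ticket (428, 302, 29, 21) 441.7 314.3 [0.7024 0.1949 0.012 ] [0.7028 0.1933 0.0133]
```

View pics/lids.png

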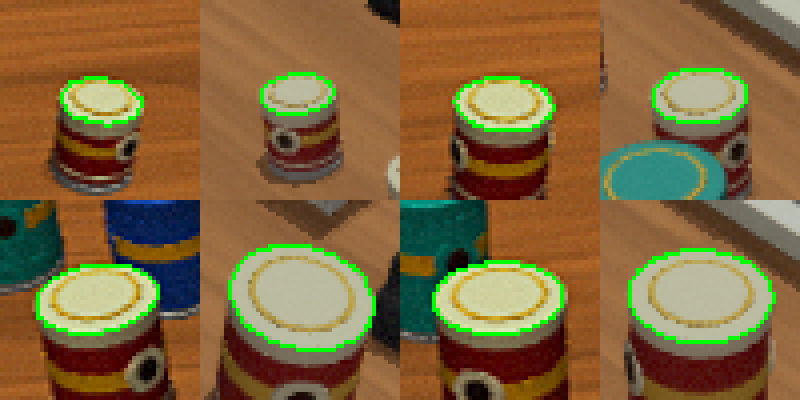

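Lid ellipses fit well (S, M, L and XL, each in both views), and the triangulated heights are within 3 mm of the text. Next I need the decoys' positions and the spots.

Run:
```python
from m import *
v=V['scene']; a=np.radians(.93); C=np.array([.6217,.0272]); dx=np.array([np.cos(a),np.sin(a)]); dy=np.array([-dx[1],dx[0]])
ts=[]
for u,w in((246,336),(311.5,328.5),(378,320),(442.5,312.5)):
    P=onz(v,u,w,.015)[:2]; t=(P-C)@dy; ts.append(t); print('ticket',P.round(4),'t',t.round(4),'d',((P-C)@dx).round(4),'spot',(C+t*dy).round(4))
print(np.diff(ts))
for n in V:
    v=V[n];H=hsv(v)
    m=((H[...,0]>78)&(H[...,0]<125)&(H[...,1]>120)&(H[...,2]>50)).astype(np.uint8)
    m=cv2.morphologyEx(m,cv2.MORPH_OPEN,np.ones((3,3)));
    if n=='scene': m[:165]=0;m[262:]=0;m[:,:110]=0;m[:,340:]=0
    else: m[:225]=0;m[:,:240]=0
    for c in cv2.findContours(m,0,1)[0]:
        if cv2.contourArea(c)<150: continue
        x,y,w,h=cv2.boundingRect(c); 
        print(n,(x,y,w,h),'top centre@z.075',onz(v,x+w/2,y+w*.3,.075).round(3))
```

```text
ticket [ 0.7054 -0.1322] t -0.1607 d 0.0811 spot [ 0.6243 -0.1335]
ticket [ 0.7049 -0.0268] t -0.0553 d 0.0823 spot [ 0.6226 -0.0281]
ticket [0.7023 0.0845] t 0.056 d 0.0815 spot [0.6208 0.0832]
ticket [0.7014 0.1961] t 0.1676 d 0.0824 spot [0.619  0.1948]
[0.10541807 0.11134547 0.11158343]
scene (182, 216, 19, 15) top centre@z.075 [ 0.458 -0.213  0.075]
scene (293, 210, 27, 16) top centre@z.075 [0.477 0.    0.075]
scene (134, 210, 24, 14) top centre@z.075 [ 0.43  -0.298  0.075]
scene (225, 202, 15, 16) top centre@z.075 [ 0.416 -0.136  0.075]
scene (170, 194, 28, 20) top centre@z.075 [ 0.388 -0.229  0.075]
scene (129, 188, 27, 21) top centre@z.075 [ 0.352 -0.311  0.075]
scene (291, 183, 30, 23) top centre@z.075 [0.384 0.013 0.075]
scene (223, 177, 29, 23) top centre@z.075 [ 0.339 -0.122  0.075]
side (337, 363, 68, 75) top centre@z.075 [ 0.311 -0.3    0.075]
side (345, 330, 24, 18) top centre@z.075 [ 0.353 -0.232  0.075]
side (338, 329, 38, 36) top centre@z.075 [ 0.349 -0.236  0.075]
side (280, 294, 25, 18) top centre@z.075 [ 0.329 -0.113  0.075]
side (272, 292, 40, 60) top centre@z.075 [ 0.325 -0.117  0.075]
side (252, 273, 32, 21) top centre@z.075 [ 0.327 -0.051  0.075]
side (248, 243, 35, 31) top centre@z.075 [0.37  0.016 0.075]
side (255, 243, 21, 13) top centre@z.075 [0.377 0.026 0.075]
```

```bash
python3 -m handwheel '[[0,0,0,0,0,6.5],[0,0,0,0,0,6.5],[0,0,0,0,0,6.5],[0,0,0,0,0,6.5],[0,0,0,0,0,6.5],[0,0,0,0,0,6.5],[0,0,0,0,0,6.5],[0,0,0,0,0,6.5]]' 1 40
python3 -m handwheel '[[0,0,0,0,0,6.5],[0,0,0,0,0,6.5],[-0.03,0.02,0,0,0,0],[-0.03,0.02,0,0,0,0],[-0.03,0.02,0,0,0,0],[-0.03,0.02,0,0,0,0],[-0.03,0.02,0,0,0,0],[-0.03,0.02,0,0,0,0]]'
python3 -m handwheel '[[-0.03,0.02,0.02,0,0,0],[-0.03,0.02,0.02,0,0,0],[-0.03,0.02,0.02,0,0,0],[0,0.02,0.02,0,0,0],[0,0,0.02,0,0,0],[0,0,0,0,0,0],[0,0,0,0,0,0],[0,0,0,0,0,0]]'
```

```text
time: 0.82
ee_pos: [0.2321, 0.4985, 0.248]
tcp_rot: [-180.0, 0.0, 102.7]
wrist_force: [-0.6, -0.1, 0.2]
opening: 0.0854
time: 1.48
ee_pos: [0.3527, 0.3171, 0.2482]
tcp_rot: [-180.0, 0.0, 90.1]
wrist_force: [-0.4, 0.9, -0.3]
opening: 0.0857
time: 2.15
ee_pos: [0.4322, 0.2291, 0.1494]
tcp_rot: [180.0, -0.0, 90.1]
wrist_force: [1.3, 0.6, 0.4]
opening: 0.0855
```

```bash
cat > w.py <<'E'
# wrist-view lid detection: arg x y h (expected), ray onto z=h
import sys
from m import *
x,y,h=map(float,sys.argv[1:4]); v=take('wrist')
q=v['K']@v['A'].T@(np.array([x,y,h])-v['p']); u,w=(q[:2]/q[2]).astype(int); print('expect px',u,w)
save(sys.argv[4],v['img'])
if 0<=u<640 and 0<=w<480:
    e=lid(v,u,w,110); print(np.round(sum(e[:2],()),1),'lid',onz(v,*e[0],h).round(4),'depth',cloud(v)[w,u].round(4))
E
python3 w.py .4485 .2122 .045 w1
```

```text
expect px 353 264
[352.7 267.1  25.8  43.4] lid [0.4483 0.2105 0.045 ] depth [0.4483 0.213  0.0462]
```

View pics/w1.png

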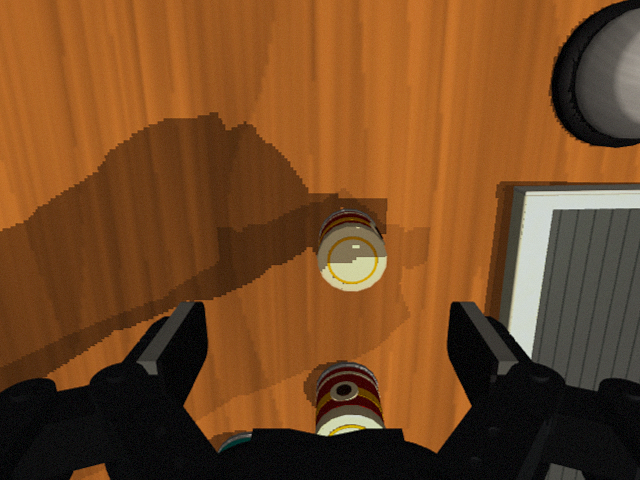

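The wrist view shows the S lid at about (353,258), partly shaded, which broke my mask. I'll use the yellow ring and a looser brightness threshold instead.

```bash
cat > w.py <<'E'
# wrist-view lid: args x y h (expected) name; yellow-ring hull & lid hull -> ray onto z=h
import sys
from m import *
x,y,h=map(float,sys.argv[1:4]); v=take('wrist')
q=v['K']@v['A'].T@(np.array([x,y,h])-v['p']); u,w=(q[:2]/q[2]).astype(int)
save(sys.argv[4],v['img']); H=hsv(v); r=int(.045*v['K'][0,0]/q[2]); o=(max(u-r,0),max(w-r,0))
C=cloud(v); top=(abs(C[...,2]-h)<.008)
for nm,m in(('lid',(H[...,1]<115)&(H[...,2]>60)&top),('ring',(H[...,0]>18)&(H[...,0]<32)&(H[...,1]>120)&(H[...,2]>70)&top)):
    m=m[o[1]:w+r,o[0]:u+r].astype(np.uint8)
    m=cv2.morphologyEx(m,cv2.MORPH_CLOSE,np.ones((5,5)))
    n,l,st,_=cv2.connectedComponentsWithStats(m); k=1+np.argmax(st[1:,4]); cn=cv2.findNonZero((l==k).astype(np.uint8))+np.array(o)
    e=cv2.fitEllipse(cv2.convexHull(cn)); print(nm,np.round(sum(e[:2],()),1),onz(v,*e[0],h).round(4))
print('expect px',u,w,'depth z',C[w,u].round(4))
E
python3 w.py .4485 .2122 .045 w2
```

```text
lid [350.9 257.1  67.9  68.6] [0.4474 0.217  0.045 ]
ring [351.4 259.9  47.7  51.1] [0.4477 0.2152 0.045 ]
expect px 352 264 depth z [0.4481 0.2128 0.0454]
```

```bash
python3 -m handwheel '[[-0.0145,0.016,0,0,0,0],[0,0,0.03,0,0,0],[0,0,0.03,0,0,0],[0,0,0.03,0,0,0],[0,0,0.02,0,0,0],[0,0,0.011,0,0,0],[0,0,0,0,0,0],[0,0,0,0,0,0]]' 1 40
python3 -m handwheel '[[0,0,0,0,0,0],[0,0,0,0,0,0],[0,0,0,0,0,0],[0,0,0,0,0,0],[0,0,0,0,0,0],[0,0,0,0,0,0],[0,0,0,0,0,0],[0,0,0,0,0,0]]' -1 40
python3 -c "from workcell import monitor;o=monitor.get_obs();print(o['opening'],o['wrist_force'],o['ee_pos'])"
```

```text
time: 2.92
ee_pos: [0.4486, 0.2147, 0.0284]
tcp_rot: [180.0, -0.0, 90.1]
wrist_force: [-0.1, -0.6, 0.4]
opening: 0.0851
time: 3.58
ee_pos: [0.4489, 0.2145, 0.0285]
tcp_rot: [179.9, -0.1, 90.0]
wrist_force: [-1.3, 0.0, 5.2]
opening: 0.0409
0.04093880025058994 [-1.34869120e+00  1.01478926e-03  5.17909472e+00] [0.44886829 0.21452254 0.02850778]
```

```bash
python3 -m handwheel '[[0,0,-0.02,0,0,0],[0,0,-0.03,0,0,0],[0,0,-0.03,0,0,0],[0,0,-0.03,0,0,0],[-0.015,0.009,-0.02,0,0,0],[-0.0333,0.0166,0,0,0,0],[-0.0333,0.0166,0,0,0,0],[-0.0333,0.0166,0,0,0,0]]'
python3 -m handwheel '[[-0.0333,0.0166,0,0,0,0],[-0.0333,0.0166,0,0,0,0],[-0.0333,0.0166,0,0,0,0],[-0.0333,0.0166,0,0,0,0],[-0.0333,0.0166,0,0,0,0],[-0.0333,0.0166,0,0,0,0],[-0.0333,0.0166,0,0,0,0],[0,0,0,0,0,0]]'
python3 -m handwheel '[[0,0,0.02,0,0,0],[0,0,0.025,0,0,0],[0,0,0.02,0,0,0],[0,0,0.01,0,0,0],[0,0,0,0,0,0],[0,0,0,0,0,0],[0,0,0,0,0,0],[0,0,0,0,0,0]]'
python3 w.py .6243 -.1335 .09 w3
```

```text
time: 4.25
ee_pos: [0.5079, 0.0983, 0.1583]
tcp_rot: [179.9, -0.0, 90.1]
wrist_force: [0.7, 1.2, -0.9]
opening: 0.0407
time: 4.92
ee_pos: [0.6251, -0.1391, 0.156]
tcp_rot: [-180.0, 0.1, 89.8]
wrist_force: [1.0, -0.5, -1.1]
opening: 0.041
time: 5.58
ee_pos: [0.6243, -0.1337, 0.0842]
tcp_rot: [179.9, 0.0, 90.0]
wrist_force: [-1.0, -0.0, -1.7]
opening: 0.041
lid [325.7 342.4 120.4 142.1] [ 0.6243 -0.1341  0.09  ]
ring [322.  309.3  73.6 100.4] [ 0.6232 -0.122   0.09  ]
expect px 325 340 depth z [ 0.6241 -0.1262  0.1011]
```

View pics/w3.png

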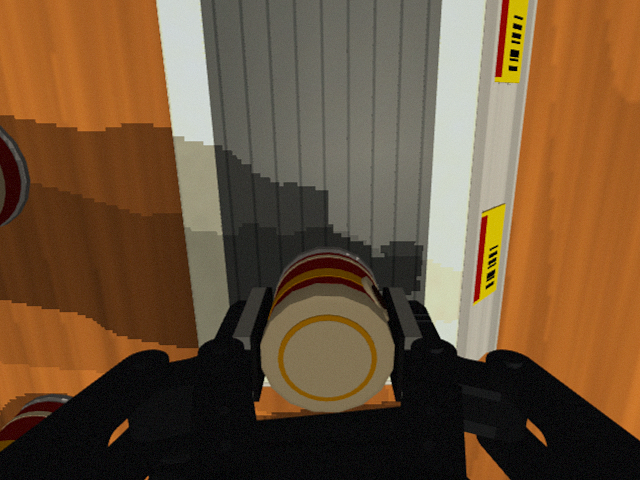

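The wrist view shows S held upright over the shelf. Its lid ring is at (327,359), its ticket at (489,254) and the next ticket at (510,35).

Run:
```python
from m import *
v=take('wrist'); C=cloud(v)
for u,w in((489,254),(511,36)): print('ticket',onz(v,u,w,.015).round(4),C[w,u].round(4))
print('ring',onz(v,327,359,.1007).round(4),C[359,327].round(4))
for u,w in((208,60),(439,60),(160,60),(482,60)): print(onz(v,u,w,.03).round(4),C[w,u].round(4))
```

```text
ticket [ 0.7061 -0.1309  0.015 ] [ 0.7067 -0.1314  0.0136]
ticket [ 0.704  -0.0311  0.015 ] [ 0.7038 -0.0312  0.0154]
ring [ 0.6247 -0.1329  0.1007] [ 0.6246 -0.1325  0.1013]
[ 0.577  -0.0423  0.03  ] [ 0.5771 -0.0423  0.0301]
[ 0.6699 -0.0422  0.03  ] [ 0.6702 -0.042   0.0287]
[ 0.5578 -0.0423  0.03  ] [ 5.467e-01 -3.950e-02  3.000e-04]
[ 0.6873 -0.0421  0.03  ] [ 0.6884 -0.0418  0.0267]
```

```bash
python3 -m handwheel '[[0.001,0,0.008,0,0,0],[0,0,0.006,0,0,0],[0,0,0.004,0,0,0],[0,0,0.003,0,0,0],[0,0,0.002,0,0,0],[0,0,0.001,0,0,0],[0,0,0,0,0,0],[0,0,0,0,0,0]]'
python3 -m handwheel '[[0,0,0.001,0,0,0],[0,0,0,0,0,0],[0,0,0,0,0,0],[0,0,0.0005,0,0,0],[0,0,0,0,0,0],[0,0,0,0,0,0],[0,0,0,0,0,0],[0,0,0,0,0,0]]'
```

```text
time: 6.35
ee_pos: [0.6234, -0.1327, 0.0586]
tcp_rot: [-180.0, -0.0, 90.0]
wrist_force: [-2.5, 0.1, 3.4]
opening: 0.0407
time: 7.02
ee_pos: [0.6234, -0.1327, 0.0585]
tcp_rot: [180.0, 0.0, 90.0]
wrist_force: [-8.0, 1.4, 13.4]
opening: 0.0412
```

```bash
python3 -m handwheel '[[0,0,-0.0015,0,0,0],[0,0,0,0,0,0],[0,0,0,0,0,0],[0,0,0,0,0,0],[0,0,0,0,0,0],[0,0,0,0,0,0],[0,0,0,0,0,0],[0,0,0,0,0,0]]'
python3 -m handwheel '[[0,0,0,0,0,0],[0,0,0,0,0,0],[0,0,0,0,0,0],[0,0,0,0,0,0],[0,0,-0.03,0,0,0],[0,0,-0.03,0,0,0],[0,0,-0.03,0,0,0],[0,0,-0.03,0,0,0]]' 1 40
python3 -m handwheel '[[0.0275,-0.0218,0,0,0,0],[0.0275,-0.0218,0,0,0,0],[0.0275,-0.0218,0,0,0,0],[0.0275,-0.0218,0,0,0,0],[0.0275,-0.0218,0,0,0,0],[0.0275,-0.0218,0,0,0,0],[0.0275,-0.0218,0,0,0,0],[0.0275,-0.0218,0,0,0,0]]'
python3 -m handwheel '[[0,0,0,0,0,0],[0,0,0,0,0,0],[0,0,0,0,0,0],[0,0,0,0,0,0],[0,0,0,0,0,0],[0,0,0,0,0,0],[0,0,0,0,0,0],[0,0,0,0,0,0]]'
python3 w.py .449 .087 .058 w4
```

```text
time: 7.68
ee_pos: [0.6238, -0.1328, 0.0586]
tcp_rot: [180.0, 0.0, 90.0]
wrist_force: [-0.2, -0.1, 5.5]
opening: 0.0409
time: 8.35
ee_pos: [0.6232, -0.1326, 0.1793]
tcp_rot: [-180.0, -0.0, 90.0]
wrist_force: [0.8, 0.2, 0.7]
opening: 0.0857
time: 9.02
ee_pos: [0.4477, 0.0882, 0.1782]
tcp_rot: [180.0, -0.0, 90.0]
wrist_force: [-0.3, 0.7, 0.5]
opening: 0.0851
time: 9.68
ee_pos: [0.4492, 0.0868, 0.1781]
tcp_rot: [-180.0, 0.0, 90.0]
wrist_force: [-0.2, -0.2, 0.4]
opening: 0.0852
lid [324.9 222.6  76.6  77.2] [0.4485 0.0914 0.058 ]
ring [325.2 224.9  54.8  57.6] [0.4487 0.0899 0.058 ]
expect px 325 229 depth z [0.4486 0.0872 0.0579]
```

View pics/w4.png

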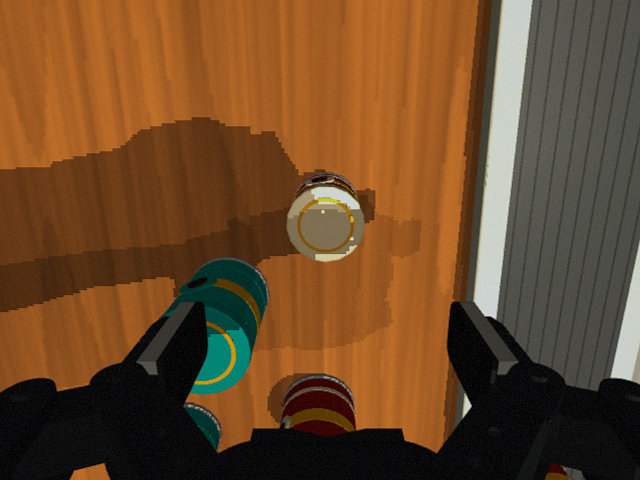

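The wrist view shows M's ring at (325,225). There is room for the fingers, because the turquoise decoy is well below at (215,330).

```bash
python3 -m handwheel '[[0.0025,-0.0005,0.03,0,0,0],[0,0,0.03,0,0,0],[0,0,0.03,0,0,0],[0,0,0.03,0,0,0],[0,0,0.015,0,0,0],[0,0,0.009,0,0,0],[0,0,0,0,0,0],[0,0,0,0,0,0]]' 1 40
python3 -m handwheel '[[0,0,0,0,0,0],[0,0,0,0,0,0],[0,0,0,0,0,0],[0,0,0,0,0,0],[0,0,0,0,0,0],[0,0,0,0,0,0],[0,0,0,0,0,0],[0,0,0,0,0,0]]' -1 40
python3 -m handwheel '[[0,0,-0.02,0,0,0],[0,0,-0.03,0,0,0],[0,0,-0.03,0,0,0],[0,0,-0.03,0,0,0],[0,0,-0.02,0,0,0],[0,0,0,0,0,0],[0,0,0,0,0,0],[0,0,0,0,0,0]]'
```

```text
time: 10.4
ee_pos: [0.4487, 0.0897, 0.0349]
tcp_rot: [180.0, -0.0, 90.0]
wrist_force: [0.1, -0.6, -0.1]
opening: 0.0855
time: 11.07
ee_pos: [0.4491, 0.0898, 0.0355]
tcp_rot: [179.9, -0.0, 90.0]
wrist_force: [-1.3, -0.3, 5.5]
opening: 0.0482
time: 11.73
ee_pos: [0.4482, 0.0896, 0.1635]
tcp_rot: [-180.0, 0.0, 90.0]
wrist_force: [-0.4, -0.2, -2.9]
opening: 0.0479
```

```bash
python3 -m handwheel '[[-0.0166,0.025,0,0,0,0],[-0.0166,0.025,0,0,0,0],[-0.0166,0.025,0,0,0,0],[-0.0166,0.025,0,0,0,0],[-0.0166,0.025,0,0,0,0],[-0.0166,0.025,0,0,0,0],[-0.0166,0.0248,0,0,0,0],[0,0,0,0,0,0]]'
python3 -m handwheel '[[0,0,0.02,0,0,0],[0,0,0.025,0,0,0],[0,0,0.018,0,0,0],[0,0,0.01,0,0,0],[0,0,0,0,0,0],[0,0,0,0,0,0],[0,0,0,0,0,0],[0,0,0,0,0,0]]'
cat > t.py <<'E'
# wrist view: ticket centres (yellow+red merged) on z=.015, held lid ring; arg name, lid height
import sys
from m import *
v=take('wrist'); save(sys.argv[1],v['img']); H=hsv(v); C=cloud(v); print(monitor.get_obs()['ee_pos'].round(4))
m=((H[...,1]>120)&(H[...,2]>80)&((H[...,0]<5)|(H[...,0]>172)|((H[...,0]>22)&(H[...,0]<35)))&(C[...,0]>.68)).astype(np.uint8)
m=cv2.morphologyEx(m,cv2.MORPH_CLOSE,np.ones((7,7)))
for c in cv2.findContours(m,0,1)[0]:
    if cv2.contourArea(c)>400:
        (u,w),_,_=r=cv2.minAreaRect(c); print('ticket',cv2.boundingRect(c),onz(v,u,w,.015).round(4))
h=float(sys.argv[2]); m=((H[...,0]>18)&(H[...,0]<32)&(H[...,1]>120)&(H[...,2]>60)&(abs(C[...,2]-h)<.005)).astype(np.uint8)
c=max(cv2.findContours(cv2.morphologyEx(m,cv2.MORPH_CLOSE,np.ones((5,5))),0,1)[0],key=lambda c:cv2.contourArea(cv2.convexHull(c)))
e=cv2.fitEllipse(cv2.convexHull(c)); print('ring',np.round(sum(e[:2],()),1),onz(v,*e[0],h).round(4))
E
python3 t.py w5 .113
```

```text
time: 12.4
ee_pos: [0.6256, -0.0291, 0.1604]
tcp_rot: [-179.8, 0.0, 89.9]
wrist_force: [0.7, 0.5, -1.5]
opening: 0.0483
time: 13.07
ee_pos: [0.624, -0.0264, 0.0928]
tcp_rot: [179.9, 0.0, 90.0]
wrist_force: [-0.2, 0.7, -0.6]
opening: 0.0483
[ 0.624  -0.0264  0.0927]
ticket (464, 203, 32, 98) [ 0.7041 -0.0254  0.015 ]
ticket (484, 0, 33, 76) [0.7023 0.0773 0.015 ]
ring [326.9 370.7 104.9 121.9] [ 0.6244 -0.0272  0.113 ]
```

```bash
python3 -m handwheel '[[0,-0.001,0.008,0,0,0],[0,0,0.007,0,0,0],[0,0,0.004,0,0,0],[0,0,0.003,0,0,0],[0,0,0.002,0,0,0],[0,0,0.001,0,0,0],[0,0,0,0,0,0],[0,0,0,0,0,0]]'
```

```text
time: 13.78
ee_pos: [0.6224, -0.0264, 0.0664]
tcp_rot: [180.0, -0.0, 90.0]
wrist_force: [-0.8, -0.2, -1.4]
opening: 0.048
```

```bash
python3 -m handwheel '[[0,0,0.001,0,0,0],[0,0,0,0,0,0],[0,0,0,0,0,0],[0,0,0,0,0,0],[0,0,0,0,0,0],[0,0,0,0,0,0],[0,0,0,0,0,0],[0,0,0,0,0,0]]'
python3 -m handwheel '[[0,0,0.0007,0,0,0],[0,0,0,0,0,0],[0,0,0,0,0,0],[0,0,0,0,0,0],[0,0,0,0,0,0],[0,0,0,0,0,0],[0,0,0,0,0,0],[0,0,0,0,0,0]]'
```

```text
time: 14.45
ee_pos: [0.6226, -0.0264, 0.0656]
tcp_rot: [180.0, 0.0, 90.0]
wrist_force: [1.3, -1.2, 2.5]
opening: 0.0482
time: 15.12
ee_pos: [0.6226, -0.0264, 0.0656]
tcp_rot: [179.9, 0.0, 90.0]
wrist_force: [-1.9, -0.5, 6.9]
opening: 0.0486
```

```bash
python3 -m handwheel '[[0,0,0,0,0,0],[0,0,0,0,0,0],[0,0,0,0,0,0],[0,0,0,0,0,0],[0,0,-0.03,0,0,0],[0,0,-0.03,0,0,0],[0,0,-0.03,0,0,0],[0,0,-0.04,0,0,0]]' 1 40
python3 -m handwheel '[[-0.0287,-0.0202,0,0,0,0],[-0.0287,-0.0202,0,0,0,0],[-0.0287,-0.0202,0,0,0,0],[-0.0287,-0.0202,0,0,0,0],[-0.0287,-0.0202,0,0,0,0],[-0.0287,-0.0202,0,0,0,0],[-0.0287,-0.0202,0,0,0,0],[-0.0287,-0.0202,0,0,0,0]]'
python3 -m handwheel '[[0,0,0,0,0,0],[0,0,0,0,0,0],[0,0,0,0,0,0],[0,0,0,0,0,0],[0,0,0,0,0,0],[0,0,0,0,0,0],[0,0,0,0,0,0],[0,0,0,0,0,0]]'
python3 w.py .461 -.256 .071 w6
```

```text
time: 15.78
ee_pos: [0.6214, -0.0263, 0.1938]
tcp_rot: [-179.8, -0.0, 90.0]
wrist_force: [0.8, -0.6, 0.0]
opening: 0.0855
time: 16.45
ee_pos: [0.4596, -0.2572, 0.1945]
tcp_rot: [180.0, 0.0, 90.0]
wrist_force: [-0.1, -0.3, 0.6]
opening: 0.0855
time: 17.12
ee_pos: [0.4612, -0.2556, 0.1945]
tcp_rot: [-180.0, -0.0, 90.1]
wrist_force: [0.4, 0.3, -0.2]
opening: 0.0853
lid [324.9 223.   86.   86.9] [ 0.4605 -0.2523  0.071 ]
ring [325.  225.3  61.7  64.7] [ 0.4606 -0.2538  0.071 ]
expect px 325 228 depth z [ 0.4606 -0.2554  0.0717]
```

View pics/w6.png

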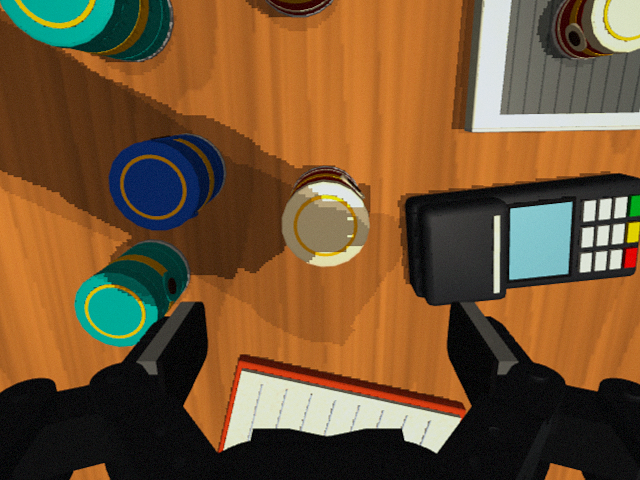

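The terminal's near end at (408,230) is only about 60 mm from L, so a finger on that side would touch it. I'll turn the jaws to lie along y for L. First, check joint 6.

```bash
python3 -c "
from m import *
print(monitor.get_obs()['q'].round(1)); import pickle
v=take('wrist')
for p in((406,215),(432,304),(408,235)): print(onz(v,*p,.047).round(3))
print('book',onz(v,240,356,.01).round(3),onz(v,460,405,.01).round(3))"
```

```text
[-29.    1.1   0.1  89.   -0.   60.9]
[ 0.516 -0.254  0.047]
[ 0.539 -0.321  0.047]
[ 0.518 -0.268  0.047]
book [ 0.387 -0.39   0.01 ] [ 0.582 -0.441  0.01 ]
```

```bash
python3 -m handwheel '[[0,0,0,0,0,-5.625],[0,0,0,0,0,-5.625],[0,0,0,0,0,-5.625],[0,0,0,0,0,-5.625],[0,0,0,0,0,-5.625],[0,0,0,0,0,-5.625],[0,0,0,0,0,-5.625],[0,0,0,0,0,-5.625]]'
python3 -m handwheel '[[0,0,0,0,0,-5.625],[0,0,0,0,0,-5.625],[0,0,0,0,0,-5.625],[0,0,0,0,0,-5.625],[0,0,0,0,0,-5.625],[0,0,0,0,0,-5.625],[0,0,0,0,0,-5.625],[0,0,0,0,0,-5.625]]'
python3 -m handwheel '[[0,0.001,0.02,0,0,0],[0,0,0.03,0,0,0],[0,0,0.03,0,0,0],[0,0,0,0,0,0],[0,0,0,0,0,0],[0,0,0,0,0,0],[0,0,0,0,0,0],[0,0,0,0,0,0]]'
```

```text
time: 17.88
ee_pos: [0.4609, -0.2561, 0.1945]
tcp_rot: [-180.0, -0.0, 135.3]
wrist_force: [0.3, 0.2, 0.4]
opening: 0.0851
time: 18.55
ee_pos: [0.4609, -0.256, 0.1946]
tcp_rot: [180.0, -0.0, -179.7]
wrist_force: [0.0, 0.3, 0.3]
opening: 0.0852
time: 19.22
ee_pos: [0.4617, -0.2555, 0.1166]
tcp_rot: [-179.9, 0.1, -180.0]
wrist_force: [-0.6, -0.8, 0.1]
opening: 0.0853
```

```bash
python3 -m handwheel '[[0.0005,0.001,0.025,0,0,0],[0,0,0.025,0,0,0],[0,0,0.015,0,0,0],[0,0,0.007,0,0,0],[0,0,0,0,0,0],[0,0,0,0,0,0],[0,0,0,0,0,0],[0,0,0,0,0,0]]'
python3 -m handwheel '[[0,0,0,0,0,0],[0,0,0,0,0,0],[0,0,0,0,0,0],[0,0,0,0,0,0],[0,0,0,0,0,0],[0,0,0,0,0,0],[0,0,0,0,0,0],[0,0,0,0,0,0]]' -1 45
python3 -m handwheel '[[0,0,-0.02,0,0,0],[0,0,-0.03,0,0,0],[0,0,-0.03,0,0,0],[0,0,-0.04,0,0,0],[0,0,-0.03,0,0,0],[0,0,0,0,0,0],[0,0,0,0,0,0],[0,0,0,0,0,0]]'
```

```text
time: 19.88
ee_pos: [0.4611, -0.2545, 0.0441]
tcp_rot: [-179.9, 0.1, -180.0]
wrist_force: [-0.4, -1.1, -0.4]
opening: 0.0855
time: 20.55
ee_pos: [0.4607, -0.2543, 0.0433]
tcp_rot: [-180.0, 0.1, -180.0]
wrist_force: [-0.5, -0.2, 5.1]
opening: 0.0554
time: 21.22
ee_pos: [0.4601, -0.2539, 0.1914]
tcp_rot: [180.0, -0.1, -180.0]
wrist_force: [-0.0, 0.7, -2.6]
opening: 0.0552
```

```bash
python3 -m handwheel '[[-0.008,0.017,0,0,0,0],[-0.016,0.034,0,0,0,0],[-0.016,0.034,0,0,0,0],[-0.016,0.034,0,0,0,0],[-0.016,0.034,0,0,0,0],[-0.016,0.034,0,0,0,0],[-0.016,0.034,0,0,0,0],[-0.016,0.034,0,0,0,0]]'
python3 -m handwheel '[[-0.016,0.034,0,0,0,0],[-0.016,0.034,0,0,0,0],[-0.009,0.0155,0,0,0,0],[0,0,0,0,0,0],[0,0,0,0,0,5.625],[0,0,0,0,0,5.625],[0,0,0,0,0,5.625],[0,0,0,0,0,5.625]]'
python3 -m handwheel '[[0,0,0,0,0,6],[0,0,0,0,0,6],[0,0,0,0,0,6],[0,0,0,0,0,6],[0,0,0,0,0,6],[0,0,0,0,0,6],[0,0,0,0,0,6],[0,0,0,0,0,6]]'
python3 -m handwheel '[[0,0,0,0,0,6.5],[0,0,0,0,0,6.5],[0,0,0,0,0,6.5],[0,0,0.02,0,0,0],[0,0,0.03,0,0,0],[0,0,0.02,0,0,0],[0,0,0.015,0,0,0],[0,0,0,0,0,0]]'
python3 t.py w7 .134
```

```text
time: 21.88
ee_pos: [0.5799, 0.0029, 0.1902]
tcp_rot: [-180.0, -0.2, -180.0]
wrist_force: [0.8, -0.7, -2.3]
opening: 0.0549
time: 22.55
ee_pos: [0.6203, 0.084, 0.1903]
tcp_rot: [-179.9, -0.2, 157.2]
wrist_force: [1.1, 0.2, -2.5]
opening: 0.0551
time: 23.22
ee_pos: [0.6203, 0.0839, 0.1904]
tcp_rot: [-179.8, -0.0, 109.2]
wrist_force: [0.1, 0.2, -1.8]
opening: 0.0554
time: 23.88
ee_pos: [0.6184, 0.0836, 0.1017]
tcp_rot: [-179.5, 0.1, 90.0]
wrist_force: [-0.6, -0.7, -1.7]
opening: 0.0551
[0.6192 0.0838 0.1043]
ticket (468, 197, 31, 95) [0.7022 0.0858 0.015 ]
ticket (488, 0, 32, 72) [0.7006 0.189  0.015 ]
ring [326.6 377.  121.3 145.5] [0.619  0.0896 0.134 ]
```

View pics/w7.png

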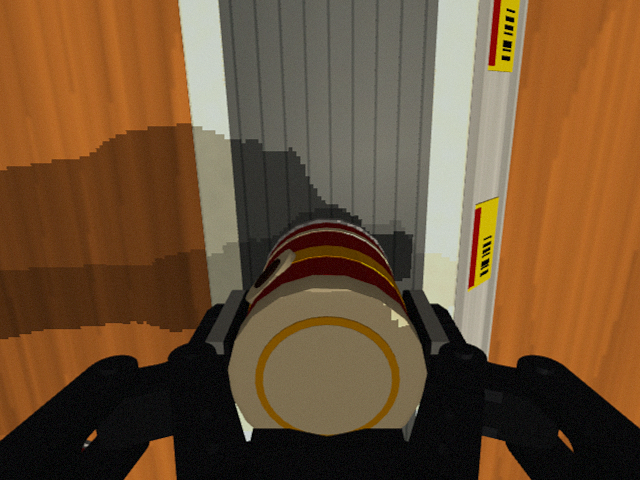

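The wrist view shows L held upright, with its ring at (327,376) and its ticket at (484,243).

Run:
```python
from m import *
v=take('wrist');C=cloud(v);print(monitor.get_obs()['ee_pos'].round(4),monitor.get_obs()['tcp_rot'].round(2),v['p'])
for z in(.1316,.134):print(onz(v,327,375.5,z).round(4))
print(C[375,327].round(4),C[340,327].round(4))
print(onz(v,231,60,.03).round(4),onz(v,435,60,.03).round(4))
```

```text
[0.6202 0.084  0.1063] [-1.7984e+02  3.0000e-02  9.0010e+01] [0.62020337 0.15862805 0.22891265]
[0.6198 0.0866 0.1316]
[0.6198 0.0884 0.134 ]
[0.6198 0.0866 0.1313] [0.6198 0.0982 0.1322]
[0.5763 0.1772 0.03  ] [0.6677 0.1772 0.03  ]
```

```bash
python3 -m handwheel '[[0,0,0.002,0,0,0],[0,0,0.002,0,0,0],[0,0,0,0,0,0],[0,0,0,0,0,0],[0,0,0,0,0,0],[0,0,0,0,0,0],[0,0,0,0,0,0],[0,0,0,0,0,0]]'; python3 t.py w8 .1305
python3 t.py w8 .1295
```

```text
time: 24.65
ee_pos: [0.6212, 0.0845, 0.1037]
tcp_rot: [180.0, -0.0, 90.0]
wrist_force: [0.6, -0.3, -1.9]
opening: 0.055
[0.6212 0.0845 0.1036]
ticket (459, 198, 31, 94) [0.7021 0.0857 0.015 ]
ticket (478, 0, 32, 75) [0.7004 0.1899 0.015 ]
ring [327.  377.2 122.4 146.1] [0.6216 0.0864 0.1305]
[0.6212 0.0845 0.1036]
ticket (459, 198, 31, 93) [0.7024 0.0859 0.015 ]
ticket (478, 0, 32, 75) [0.7004 0.1898 0.015 ]
ring [326.9 376.8 121.6 146.5] [0.6216 0.0858 0.1295]
```

```bash
python3 -m handwheel '[[-0.0017,0,0.008,0,0,0],[0,0,0.008,0,0,0],[0,0,0.006,0,0,0],[0,0,0.004,0,0,0],[0,0,0.002,0,0,0],[0,0,0.001,0,0,0],[0,0,0,0,0,0],[0,0,0,0,0,0]]'
python3 -m handwheel '[[0,0,0.001,0,0,0],[0,0,0,0,0,0],[0,0,0,0,0,0],[0,0,0,0,0,0],[0,0,0,0,0,0],[0,0,0,0,0,0],[0,0,0,0,0,0],[0,0,0,0,0,0]]'
```

```text
time: 25.42
ee_pos: [0.6213, 0.0828, 0.0748]
tcp_rot: [180.0, -0.0, 90.0]
wrist_force: [-0.4, 0.4, -2.0]
opening: 0.0549
time: 26.08
ee_pos: [0.6212, 0.0828, 0.0736]
tcp_rot: [180.0, -0.0, 90.0]
wrist_force: [0.1, -0.2, -2.0]
opening: 0.0553
```

```bash
python3 -m handwheel '[[0,0,0.001,0,0,0],[0,0,0,0,0,0],[0,0,0,0,0,0],[0,0,0,0,0,0],[0,0,0,0,0,0],[0,0,0,0,0,0],[0,0,0,0,0,0],[0,0,0,0,0,0]]'
python3 -m handwheel '[[0,0,0.0005,0,0,0],[0,0,0,0,0,0],[0,0,0,0,0,0],[0,0,0,0,0,0],[0,0,0,0,0,0],[0,0,0,0,0,0],[0,0,0,0,0,0],[0,0,0,0,0,0]]'
```

```text
time: 26.75
ee_pos: [0.6213, 0.0828, 0.0734]
tcp_rot: [180.0, -0.0, 90.0]
wrist_force: [-2.9, -0.4, 5.9]
opening: 0.055
time: 27.42
ee_pos: [0.6213, 0.0828, 0.0733]
tcp_rot: [179.9, -0.0, 90.0]
wrist_force: [-4.6, 0.6, 9.1]
opening: 0.0551
```

```bash
python3 -m handwheel '[[0,0,0,0,0,0],[0,0,0,0,0,0],[0,0,0,0,0,0],[0,0,0,0,0,0],[0,0,-0.03,0,0,0],[0,0,-0.03,0,0,0],[0,0,-0.04,0,0,0],[0,0,-0.04,0,0,0]]' 1 40
python3 -m handwheel '[[-0.0221,-0.02235,0,0,0,0],[-0.0221,-0.02235,0,0,0,0],[-0.0221,-0.02235,0,0,0,0],[-0.0221,-0.02235,0,0,0,0],[-0.0221,-0.02235,0,0,0,0],[-0.0221,-0.02235,0,0,0,0],[-0.0221,-0.02235,0,0,0,0],[-0.0221,-0.02235,0,0,0,0]]'
python3 -m handwheel '[[0,0,0,0,0,0],[0,0,0,0,0,0],[0,0,0,0,0,0],[0,0,0,0,0,0],[0,0,0,0,0,0],[0,0,0,0,0,0],[0,0,0,0,0,0],[0,0,0,0,0,0]]'
python3 w.py .4425 -.094 .084 w9
```

```text
time: 28.08
ee_pos: [0.6206, 0.0827, 0.2128]
tcp_rot: [-179.9, 0.0, 90.0]
wrist_force: [0.4, 0.3, 1.0]
opening: 0.0857
time: 28.75
ee_pos: [0.4413, -0.0949, 0.212]
tcp_rot: [180.0, 0.0, 90.0]
wrist_force: [0.2, -0.6, -1.1]
opening: 0.0854
time: 29.42
ee_pos: [0.4427, -0.0938, 0.2119]
tcp_rot: [-180.0, -0.0, 90.1]
wrist_force: [0.3, 0.5, -0.1]
opening: 0.0855
lid [324.8 219.6  95.3  96.8] [ 0.4419 -0.0895  0.084 ]
ring [324.9 222.   68.   71.8] [ 0.442 -0.091  0.084]
expect px 325 226 depth z [ 0.4421 -0.0936  0.0845]
```

View pics/w9.png

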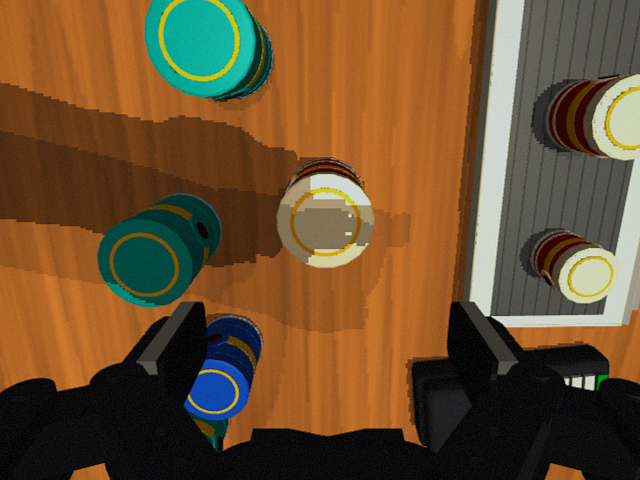

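```bash
python3 -m handwheel '[[0.002,0,0.03,0,0,0],[0,0,0.03,0,0,0],[0,0,0.03,0,0,0],[0,0,0.03,0,0,0],[0,0,0.02,0,0,0],[0,0,0.01,0,0,0],[0,0,0.005,0,0,0],[0,0,0,0,0,0]]' 1 50
python3 -m handwheel '[[0,0,0,0,0,0],[0,0,0,0,0,0],[0,0,0,0,0,0],[0,0,0,0,0,0],[0,0,0,0,0,0],[0,0,0,0,0,0],[0,0,0,0,0,0],[0,0,0,0,0,0]]' -1 50
python3 -m handwheel '[[0,0,-0.02,0,0,0],[0,0,-0.03,0,0,0],[0,0,-0.03,0,0,0],[0,0,-0.04,0,0,0],[0,0,-0.03,0,0,0],[0,0,0,0,0,0],[0,0,0,0,0,0],[0,0,0,0,0,0]]'
```

```text
time: 30.13
ee_pos: [0.4424, -0.092, 0.0568]
tcp_rot: [-180.0, -0.0, 90.0]
wrist_force: [-0.1, 0.0, -0.3]
opening: 0.0856
time: 30.8
ee_pos: [0.4432, -0.0923, 0.0588]
tcp_rot: [179.9, 0.0, 90.0]
wrist_force: [-2.9, -0.3, 6.0]
opening: 0.0621
time: 31.47
ee_pos: [0.4424, -0.0921, 0.2064]
tcp_rot: [-180.0, -0.0, 90.0]
wrist_force: [-0.3, -0.1, -3.3]
opening: 0.0618
```

```bash
python3 -m handwheel '[[0.02,0.012,0,0,0,0],[0.032,0.0196,0,0,0,0],[0.032,0.0196,0,0,0,0],[0.032,0.0196,0,0,0,0],[0.032,0.0196,0,0,0,0],[0.032,0.0196,0,0,0,0],[0.032,0.0196,0,0,0,0],[0.032,0.0196,0,0,0,0]]'
python3 -m handwheel '[[0.032,0.0196,0,0,0,0],[0.012,0.008,0,0,0,0],[0,0,0,0,0,0],[0,0,0.02,0,0,0],[0,0,0.03,0,0,0],[0,0,0.02,0,0,0],[0,0,0.015,0,0,0],[0,0,0.003,0,0,0]]'
python3 -m handwheel '[[0,0,0,0,0,0],[0,0,0,0,0,0],[0,0,0,0,0,0],[0,0,0,0,0,0],[0,0,0,0,0,0],[0,0,0,0,0,0],[0,0,0,0,0,0],[0,0,0,0,0,0]]'
python3 t.py w10 .143
```

```text
time: 32.13
ee_pos: [0.5916, 0.1537, 0.2048]
tcp_rot: [-179.8, 0.0, 90.0]
wrist_force: [1.1, -0.6, -2.7]
opening: 0.062
time: 32.8
ee_pos: [0.6168, 0.1948, 0.1139]
tcp_rot: [-179.6, 0.1, 90.0]
wrist_force: [-0.7, 0.1, -3.0]
opening: 0.0621
time: 33.47
ee_pos: [0.6192, 0.196, 0.1192]
tcp_rot: [180.0, -0.0, 90.0]
wrist_force: [-0.2, 0.2, -3.4]
opening: 0.0618
[0.6192 0.196  0.1192]
ticket (451, 192, 29, 87) [0.7004 0.1976 0.015 ]
ring [327.  371.6 135.7 161. ] [0.6196 0.1975 0.143 ]
```

View pics/w10.png

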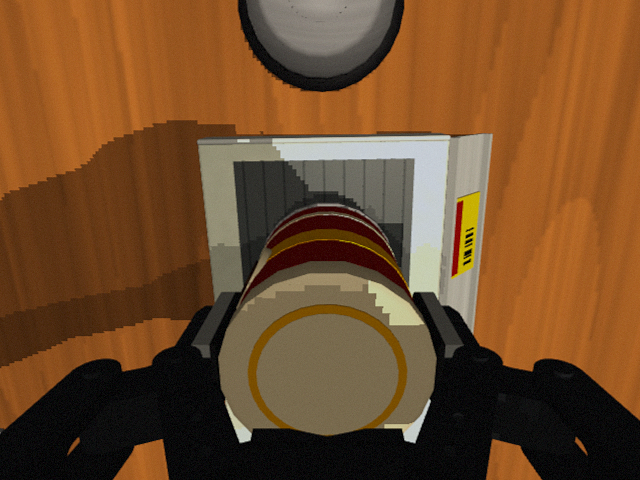

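XL is held upright with its ring at (327,372), and its ticket is at (466,235). The bell is clear of the gripper.

```bash
python3 -m handwheel '[[-0.001,0,0.008,0,0,0],[0,0,0.008,0,0,0],[0,0,0.006,0,0,0],[0,0,0.004,0,0,0],[0,0,0.002,0,0,0],[0,0,0.001,0,0,0],[0,0,0,0,0,0],[0,0,0,0,0,0]]'
python3 -m handwheel '[[0,0,0.001,0,0,0],[0,0,0,0,0,0],[0,0,0,0,0,0],[0,0,0,0,0,0],[0,0,0,0,0,0],[0,0,0,0,0,0],[0,0,0,0,0,0],[0,0,0,0,0,0]]'
```

```text
time: 34.18
ee_pos: [0.6193, 0.1951, 0.0903]
tcp_rot: [180.0, -0.0, 90.0]
wrist_force: [-0.6, -0.0, -2.3]
opening: 0.0621
time: 34.85
ee_pos: [0.6191, 0.195, 0.0891]
tcp_rot: [180.0, 0.0, 90.0]
wrist_force: [-0.6, -0.4, -2.2]
opening: 0.0624
```

```bash
python3 -m handwheel '[[0,0,0.001,0,0,0],[0,0,0,0,0,0],[0,0,0,0,0,0],[0,0,0,0,0,0],[0,0,0,0,0,0],[0,0,0,0,0,0],[0,0,0,0,0,0],[0,0,0,0,0,0]]'
python3 -m handwheel '[[0,0,0.0005,0,0,0],[0,0,0,0,0,0],[0,0,0,0,0,0],[0,0,0,0,0,0],[0,0,0,0,0,0],[0,0,0,0,0,0],[0,0,0,0,0,0],[0,0,0,0,0,0]]'
```

```text
time: 35.52
ee_pos: [0.6192, 0.195, 0.0889]
tcp_rot: [180.0, -0.0, 90.0]
wrist_force: [-4.1, -0.5, 5.4]
opening: 0.0621
time: 36.18
ee_pos: [0.6192, 0.1951, 0.0889]
tcp_rot: [179.9, -0.0, 90.0]
wrist_force: [-4.7, -1.6, 7.7]
opening: 0.0622
```

Contact is made, so I release, lift and back away. Then I'll check with the fixed cameras and the wrist camera.

```bash
python3 -m handwheel '[[0,0,0,0,0,0],[0,0,0,0,0,0],[0,0,0,0,0,0],[0,0,0,0,0,0],[0,0,-0.03,0,0,0],[0,0,-0.03,0,0,0],[0,0,-0.04,0,0,0],[0,0,-0.04,0,0,0]]' 1 40
python3 -m handwheel '[[-0.02,-0.03,-0.02,0,0,0],[-0.02,-0.03,-0.02,0,0,0],[-0.02,-0.03,-0.02,0,0,0],[-0.02,-0.03,-0.02,0,0,0],[-0.02,-0.03,0,0,0,0],[-0.02,-0.03,0,0,0,0],[-0.02,-0.03,0,0,0,0],[0,0,0,0,0,0]]'
cat > f.py <<'E'
from h import *
import pickle
for n in('scene','side'):
    v=take(n); save(n+'1',v['img']); pickle.dump(v,open(n+'0.pkl','wb'))
from m import *
S=dict(s=(.6243,-.1335,.045),m=(.6226,-.0281,.058),l=(.6208,.0832,.071),xl=(.619,.1948,.084))
for k,(x,y,h) in S.items():
    P=[]; I=[]
    for n in V:
        v=V[n]; q=v['K']@v['A'].T@(np.array([x,y,h+.03])-v['p']); u,w=(q[:2]/q[2]).astype(int)
        e=lid(v,u,w,28); P.append(e[0]); I.append((np.round(e[1],0),onz(v,*e[0],h+.03)[:2].round(4)))
    X,g=tri(V['scene'],P[0],V['side'],P[1]); print(k,'want',(x,y),X.round(4),round(g,4),I)
E
python3 f.py
```

```text
time: 36.85
ee_pos: [0.6186, 0.1948, 0.2283]
tcp_rot: [-179.9, 0.0, 90.0]
wrist_force: [2.0, 0.0, 0.3]
opening: 0.0853
time: 37.52
ee_pos: [0.4052, 0.0528, 0.3093]
tcp_rot: [179.9, 0.0, 90.0]
wrist_force: [-0.9, 0.0, -0.3]
opening: 0.0857
s want (0.6243, -0.1335) [ 0.6243 -0.1338  0.074 ] 0.0028 [(array([15., 59.]), array([ 0.6264, -0.135 ])), (array([14., 70.]), array([ 0.6233, -0.1329]))]
m want (0.6226, -0.0281) [ 0.6174 -0.022   0.0855] 0.0176 [(array([19., 63.]), array([ 0.6285, -0.0305])), (array([15., 40.]), array([ 0.6173, -0.0128]))]
l want (0.6208, 0.0832) [0.6206 0.0932 0.0942] 0.0032 [(array([21., 45.]), array([0.6308, 0.0889])), (array([12., 36.]), array([0.6128, 0.0868]))]
xl want (0.619, 0.1948) [0.6195 0.1954 0.1115] 0.0015 [(array([21., 37.]), array([0.6236, 0.1931])), (array([13., 27.]), array([0.6168, 0.1928]))]
```

View pics/scene1.png

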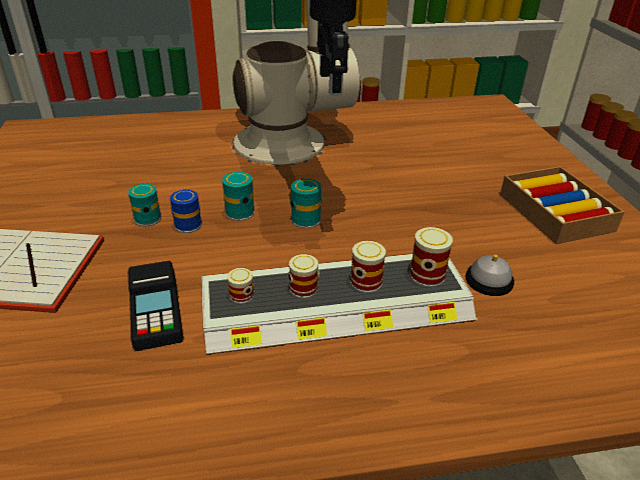

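The scene view shows all four tins upright on the shelf, in order: S (241,284), M (304,275), L (368,266), XL (431,256). The terminal and bell look unmoved. The lid masks merged with the white shelf edge, so I'll gate them by height and re-measure, this time including the terminal and bell shifts.

Run:
```python
from m import *
S=dict(s=(.6243,-.1335,.045),m=(.6226,-.0281,.058),l=(.6208,.0832,.071),xl=(.619,.1948,.084))
for k,(x,y,h) in S.items():
    P=[];I=[]
    for n in V:
        v=V[n];H=hsv(v);C=cloud(v)
        m=((H[...,1]<90)&(H[...,2]>110)&(abs(C[...,2]-h-.03)<.006)&(np.hypot(C[...,0]-x,C[...,1]-y)<.05)).astype(np.uint8)
        m=cv2.morphologyEx(m,cv2.MORPH_CLOSE,np.ones((5,5)))
        c=max(cv2.findContours(m,0,1)[0],key=cv2.contourArea); e=cv2.fitEllipse(cv2.convexHull(c)); P.append(e[0]); I.append((np.round(e[1],0),onz(v,*e[0],h+.03)[:2].round(4)))
    X,g=tri(V['scene'],P[0],V['side'],P[1]); print(k,'want',(x,y),'tri',X.round(4),round(g,4),'mean',np.mean([i[1] for i in I],0).round(4),I)
a,b=[cv2.imread(f'pics/scene{i}.png').astype(int) for i in(0,1)]
d=abs(a-b).max(2)>45
print('diff terminal',d[262:350,126:184].sum(),'bell',d[250:296,464:518].sum())
```

```text
s want (0.6243, -0.1335) tri [ 0.624  -0.1345  0.0709] 0.0006 mean [ 0.6241 -0.1362] [(array([18., 25.]), array([ 0.6292, -0.1348])), (array([15., 22.]), array([ 0.619 , -0.1375]))]
m want (0.6226, -0.0281) tri [ 0.6223 -0.0285  0.0837] 0.0008 mean [ 0.6225 -0.031 ] [(array([20., 29.]), array([ 0.6279, -0.0297])), (array([15., 24.]), array([ 0.6171, -0.0324]))]
l want (0.6208, 0.0832) tri [0.6217 0.0832 0.0964] 0.0005 mean [0.6218 0.0794] [(array([22., 32.]), array([0.6277, 0.0812])), (array([15., 26.]), array([0.616 , 0.0777]))]
xl want (0.619, 0.1948) tri [0.6192 0.1957 0.1092] 0.0001 mean [0.6192 0.1904] [(array([23., 38.]), array([0.6255, 0.1927])), (array([15., 27.]), array([0.6129, 0.1881]))]
diff terminal 39 bell 0
```

Run:
```python
import cv2,numpy as np
a,b=[cv2.imread(f'pics/scene{i}.png').astype(int) for i in(0,1)]
d=abs(a-b).max(2)>45; w,u=np.nonzero(d[262:350,126:184]); print(w.min()+262,w.max()+262,u.min()+126,u.max()+126)
from workcell import order; 
if w.max()<6: print(order.job_done())
```

```text
262 265 171 183
the job is handed in; nothing more can be done
None
```

All four tins are standing upright on the shelf in size order, and the job is handed in. The smallest is at the card-terminal end and the largest at the bell end. It took about 38 s of the 106 s allowed.

- **Placing:** I set each tin down under force feedback, with no more than about 13 N of contact, before releasing it. For the second-largest tin I turned the jaws a quarter turn so a finger would not touch the terminal.
- **Position check:** With the arm clear, the two fixed cameras put every tin within about 1 mm of its measured spot. Those spots rest on camera calibration that is good to about 2 mm.
- **Terminal and bell:** The scene pictures from before and after show no change at the bell. The only change near the terminal was the spot where the second-largest tin had stood.

Some measurements disagreed:
- **Lid height:** The final check put the lids 4–5 mm too low, probably because the outline included the lid's side.
- **Single camera:** In that check, each camera alone, using the nominal lid height, differed from the spots by up to 7 mm in opposite directions. I relied on the two-camera result.
- **Wrist camera:** It placed the tickets 1–2 mm further along the shelf than the scene camera did. I used its readings to nudge the tins by 1–2 mm.

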